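Clamp the syringe and bring up the pusher of a syringe pump

TASK

Get the syringe pump ready to run: first pull the clamp's wing knob up against its spring, swing the arm all the way round across the syringe barrel and let it down so that it presses on the barrel. Then squeeze the pusher block's two orange tabs together to open its split nut, slide the block gently up until its sprung pad rests lightly against the end of the plunger, and let the tabs spring back so that the block stays locked there. Never drag the block while its nut is closed, do not press hard on the plunger, keep the fingers off the syringe, and leave the other things on the bench where they are.

Things in the scene. Friction and masses are not known exactly. Their poses are not given: they have to be found in the camera images.
- pump: White syringe pump fixed to the worktop, sloped keypad toward the robot; housing 176 x 300 mm, 55 mm high. Origin on its underside, 15 mm to +y of mid length; x to its back, y (left) along the track toward the syringe, z up. Guide rods and leadscrew (x = 25 mm, z = 74 mm) run along y at the right; the syringe's axis is at x = -30 mm, z = 95 mm, in a cradle at the left.
- knob_grip (a point): Middle of the clamp's orange upright wing knob (36 x 12 mm from above, dark core, 34 mm tall; its top 14 mm above this point, the arm's top 42 mm below). z is the spindle, at x = 35, y = 75 mm of the pump; x runs along the 36 mm wing and the arm, which reaches 69 mm to -x; y is across the 12 mm grip. Knob and arm turn together.
- clamp_arm (a joint): Angle of the clamp arm and knob about the spindle, rad: 0 = parked, arm pointing mostly to the pump's +y; grows counter-clockwise seen from above; 1.30 = against its stop, arm square across the barrel. Turns freely once lifted.
- clamp_lift: Spindle of the clamp. Origin on its axis at the arm's underside: 95.5 mm above the worktop when down, 105.5 mm when the arm rests on the barrel (whose top is at 105.5 mm). Pulls up to 26 mm; a spring always pushes it down, 5 N at the bottom, 12 N at the top. Lift at least 13 mm to pass over the barrel.
- pusher: Dark pusher block, 114 x 30 mm, sliding along the pump's y (115 mm of travel, guide friction 1 to 2 N). Axes as the pump's; origin at worktop level, mid thickness. Toward the plunger a light grey round sprung pad stands out at the syringe's axis, its tip 23 mm to +y of the origin: 0.7 N to start, then 1.1 N per mm, 6 mm of travel.
- tabs_grip (a point): Midway between the pusher's two upright orange tabs at the height to squeeze, 150 mm above the worktop, 14 mm under their tops, about 40 mm above the block's top; axes as the pump's. Tabs are 22 mm wide (along y) and stand in front (-x) and behind; at rest they lean apart, 45 mm over their outsides here; fully squeezed they stand upright, 29 mm over their outsides.
- tab_front (a joint): Lean of the tab nearer the keypad, rad: 0 = at rest, its half of the split nut gripping the leadscrew; 0.16 = squeezed to its stop. The half lets go at about 0.02. A tab takes 5 to 9 N; a squeeze of 20 to 30 N holds both at their stops. It springs back when released.
- tab_rear (a joint): The same for the rear tab. Both must be squeezed to free the block; with either half closed it is locked on the screw.
- syringe: Clear capped syringe, loose in the cradle; barrel 21 mm diameter, 90 mm long to +y. Origin on its axis in the finger flange, which sits in a slot; y to the tip. A white plunger with a 24 mm thumb disc stands out toward the pusher: the disc's rear face is 30 to 72 mm to -y of the origin, different each time and not reported. The plunger slides in only when pressed with about 16 N.
- wash_bottle: Bystander: white squeeze bottle with a blue cap, 66 mm wide, 173 mm high, at the left; origin under its middle.
- glass_jar: Bystander: clear jar, 68 mm diameter, 103 mm high, behind the pump; origin under its middle.
- film_roll: Bystander: roll of sealing film on end, 56 mm diameter, 50 mm high, at the back left; origin under its middle.
- reagent_a: Bystander: small white bottle with a red cap, 45 mm diameter, 78 mm high, at the back; origin under its middle.
- reagent_b: Bystander: small white bottle with a red cap, 43 mm diameter, 88 mm high, at the back; origin under its middle.
- lab_timer: Bystander: white timer, 64 x 62 x 20 mm, at the front right; origin under its middle.
Mind the look-alikes: they are no part of the job. Of the things that look like the syringe, the larger one is meant.

How it is judged:
On the way, in this order (a step that is already met when the one before it is completed fails the run):
1. the clamp arm lies across the syringe barrel and presses on it (value of joint clamp_arm above 1.15 rad and contact force between clamp_lift and syringe above 2 N), for 0.2 s.
2. the pusher's pad rests against the plunger with the split nut closed (contact force between pusher and syringe above 0.5 N and value of joint each of tab_front, tab_rear below 0.03 rad and linear speed of pusher below 0.003 m/s), for 0.2 s.
At the end, for the whole second after the job is handed in: The clamp arm is across the barrel (within 0.15 rad of its stop) and presses on it with over 2 N; the pusher's pad presses on the plunger with over 0.5 N; both tabs have sprung back (under 0.03 rad), so the nut is closed; pusher and syringe are at rest (all of step 1 and all of step 2 and linear speed of syringe below 0.005 m/s); the robot touches nothing.
It fails at once if the pusher presses on the plunger with more than 12 N (contact force between pusher and syringe above 12 N).
It fails at once if the fingers press on the syringe or its plunger (over 2 N) (contact force between the fingers and syringe above 2 N).
It fails at once if the syringe is knocked more than 10 mm out of its place (distance of syringe from where it was at the start of the episode above 0.01 m).
It fails at once if the pusher block is dragged (over 12 mm/s) while a half of its split nut is closed (linear speed of pusher above 0.012 m/s and value of joint any of tab_front, tab_rear below 0.008 rad).
It fails at once if another thing on the bench is moved more than 30 mm (distance of any of wash_bottle, glass_jar, film_roll, reagent_a, reagent_b, lab_timer from where it was at the start of the episode above 0.03 m).
It also fails if it takes over 67 s, if anything falls off the work surface, if the arm or the gripper's body presses on something with over 40 N, if the wrist force passes 120 N, or if a joint passes its speed limit or range.

ROBOT

A 7-joint arm with a two-finger parallel gripper is mounted at the origin on a cart in front of the work surface, level with it; the furniture and walls round the work are solid. World frame = base frame: x ahead of the robot, y to its left, z up, the work surface at z = 0. Lengths are in m, angles in rad, forces in N, time in s.
With the tool pointing down it reaches from about 0.4 to 0.85 m from the base axis. Payload 10.4 kg.
Tool frame: the origin (TCP) lies on the centre line of the jaws, within the pads' length; the fingertips stand 14 mm ahead of it and the grasp point (between the pads) lies 5 mm behind it (tip_reach is the z of the fingertips in the tool frame, in m); z points along the fingers, x is the direction in which the jaws open and shut, and the axes are right-handed (so a half turn about z gives the same grasp; the last joint's range is limited). The gripper opens to 87 mm and grips with 3 to 60 N. Pads are 19 mm wide; open, the fingers measure 117 mm over their backs; the gripper's body (75 mm by 190 mm) begins 51 mm behind the grasp point.
Start: joints at [1.123, 0.332, -0.065, 1.46, 0.022, 1.35, -0.088], TCP at [0.258, -0.569, 0.237] pointing down, gripper open.
Joint ranges: [-2.6, 2.6], [-0.5, 2.12], [-1.47, 1.34], [0.16, 2.42], [-1.27, 4.41], [0.06, 2.06], [-2.6, 2.6]. Speed limits (rad/s): [2.22, 2.22, 2.79, 2.79, 3.14, 3.14, 3.14].

INTERFACE

Orientations are given as a unit quaternion [x, y, z, w].
In Python, from bench import * gives the robot as it stands.
- The arm moves only by the tool carry_out, never from a script. Its argument "rows" is a list of rows, each a list of 5 numbers: the closure, from -1 (fully open) to 1 (shut), so that 0 is half open, then the shift along the tool's x, y, z in units of 30 mm (1.0 is 30 mm), then the turn about the tool's z in units of 5 degrees (1.0 is 5 degrees). In form: [[jaw, x, y, z, turn], ...]. A call has 1 to 20 rows; each row shifts and turns the pose as measured when the row begins, along the tool's axes as they then stand; what a row does not reach is not made up. A row lasts 1/12 s, in which the tool goes at most 41.7 mm and 7.16 degrees, less where a joint would pass 70% of its speed; a pose out of reach is approached as far as the arm can. A call is refused whole if a number of a shift passes 1 or a number of a turn 1, either way. A call with a gripper value outside its range is refused whole. The fingers move at their own pace and stop on an object; "force" is the grip in N (left out, the last holds). Time passes only in rows, so rows that do not move let the fingers close. It gives the time, the measured TCP pose, the force and the opening at its end, in the units of the state.
- read_state(): the state, without advancing time (a new reading comes with each control period).
- camera(name): name is "scene" or "top" or "wrist"; returns the picture (384x512x3 uint8, blue, green, red); there is no depth.
- camera_info(name): a dict with "fx", "fy", "cx", "cy" (pixels), "extrinsics" (4x4, takes a point from camera to world coordinates); the wrist camera has in their place "tool_from_camera" (4x4, takes a point from camera to tool coordinates, whose origin is the TCP and whose axes are the tool frame's). Camera axes: x right, y down, z forward; pixel columns grow to the right and rows downward; lengths in m; the calibration is good to about 2 mm. A picture is of the moment at which its call begins: read the wrist's pose just before it. camera_info takes no time and is no camera call.
- close_job(): hands the job in, once; it reports no verdict.
Trained networks look in the newest picture that a camera, given by its name, has taken for a name from the list of things; names that differ only in an ending like _2 or _b are one class to them, and where a whole thing is asked for, a point or a joint stands for the part that bears it (a point fixed in the world has none). Each returns a list of dicts, best first, with "conf" (0 to 1); they miss things now and then, are a little off and sometimes report something else, mostly with a low value. They report only what shows in the picture. A call takes as long as a camera call. They do not tell look-alikes from the thing itself.
- recognise(query, camera): "box" ([centre column, centre row, width, height] in pixels, round what is visible of it).
- silhouettes(query, camera): "mask" (384x512 bool, what is visible of it) and "box" ([centre column, centre row, width, height] in pixels, round what is visible of it).
- pinpoint(query, camera): "xy" ([column, row] in pixels: a listed point, or the origin of a listed thing).
The state is a dict: "time": time; "joint_positions": joint angles; "joint_vel": joint speeds; "joint_torque": joint torques, N m; "ee_pos": TCP position; "eef_rot": TCP orientation; "ft_force": force on the tool from outside, world axes, zero at the start; "torque": the same for the moment, N m; "width": finger opening in m.
Only numpy, scipy, OpenCV 4.12 (cv2) and the standard library are available. Lean on these libraries where they do the work, as an engineer would, in place of code of your own. Each camera call takes 0.05 s, during which the arm holds its last target. There are 200 camera calls.

## Working session

There is one attempt and no reset: what is moved stays moved. The work goes in short steps, Python scripts to look and compute and a tool call to move; the robot and the scene stay as the last step left them, time stands still between calls to the robot, and variables do not carry over. Pictures are saved under pics/ and viewed, about 8 in all and at most 12, crops included, and the job is handed in when it is done.

Besides the shell and the picture viewer there is one more tool, called after ">>>" as name(argument=value, ...), one argument or row to a line, values as JSON. carry_out: Moves the arm, as the interface text tells. Its arguments: {"type":"object","properties":{"rows":{"type":"array","items":{"type":"array","items":{"type":"number"}}},"force":{"type":"number"}},"required":["rows"]}

```bash
mkdir -p pics
cat > h.py <<'E'
from bench import *
import numpy as np, cv2
from scipy.spatial.transform import Rotation as R
def T(s):
    M=np.eye(4); M[:3,:3]=R.from_quat(s["eef_rot"]).as_matrix(); M[:3,3]=s["ee_pos"]; return M
def cam(n):
    i=camera_info(n)
    E=np.array(i["extrinsics"]) if "extrinsics" in i else T(read_state())@np.array(i["tool_from_camera"])
    return i,E
def ray(n,uv,c=None):
    i,E=c or cam(n)
    d=E[:3,:3]@np.array([(uv[0]-i["cx"])/i["fx"],(uv[1]-i["cy"])/i["fy"],1.]); return E[:3,3],d/np.linalg.norm(d)
def atz(n,uv,z,c=None):
    o,d=ray(n,uv,c); return o+d*(z-o[2])/d[2]
def tri(rs):
    A=sum(np.eye(3)-np.outer(d,d) for o,d in rs); b=sum((np.eye(3)-np.outer(d,d))@o for o,d in rs)
    p=np.linalg.solve(A,b); return p,[np.linalg.norm(np.cross(p-o,d)) for o,d in rs]
def proj(n,p,c=None):
    i,E=c or cam(n); q=np.linalg.inv(E)@np.append(p,1); return [i["fx"]*q[0]/q[2]+i["cx"],i["fy"]*q[1]/q[2]+i["cy"]]
E
python3 - <<'E'
from h import *
np.set_printoptions(precision=4,suppress=True)
s=read_state(); print(s["time"],s["ee_pos"],s["eef_rot"],s["width"])
for n in("scene","top"):
    im=camera(n); cv2.imwrite(f"pics/{n}1.png",cv2.resize(im,(800,600))); i,E=cam(n); print(n,i["fx"],i["cx"],i["cy"],E[:3,3],E[:3,2])
    for q in("knob_grip","tabs_grip","pump","pusher","syringe","clamp_lift"):
        print(q,[(np.round(x["xy"],1).tolist(),round(x["conf"],2)) for x in pinpoint(q,n)])
print(camera_info("wrist"))
E
```

```text
0.0 [ 0.2574 -0.5691  0.2358] [ 0.8403 -0.5421 -0.0006 -0.0004] 0.08720651918034836
scene 497.41997428301187 263.010678754548 184.4447126515806 [-0.0683  0.7665  1.2317] [ 0.4181 -0.5046 -0.7554]
knob_grip [([238.2, 169.7], 0.76)]
tabs_grip [([283.6, 141.5], 0.77)]
pump [([262.4, 195.7], 0.57)]
pusher [([290.2, 179.6], 0.95)]
syringe [([266.9, 184.0], 0.85), ([220.1, 253.5], 0.59)]
clamp_lift [([237.3, 180.5], 0.53)]
top 378.52894454459505 250.28404823531716 190.5924239096163 [ 0.2785 -0.0157  1.4752] [ 0.2002  0.0025 -0.9798]
knob_grip [([232.4, 171.9], 0.56)]
tabs_grip [([282.2, 180.4], 0.73)]
pump [([255.0, 192.5], 0.69), ([280.8, 194.5], 0.34)]
pusher [([280.4, 195.7], 0.85)]
syringe [([249.3, 194.0], 0.6), ([233.8, 170.4], 0.54), ([193.1, 203.2], 0.44)]
clamp_lift [([230.9, 171.0], 0.65), ([234.9, 176.8], 0.46)]
{'fx': 342.11722487076435, 'fy': 342.11722487076435, 'cx': 255.56057567627892, 'cy': 200.2017130955683, 'tool_from_camera': array([[ 1.    ,  0.001 ,  0.0001,  0.0001],
       [-0.001 ,  0.9632,  0.2687, -0.0732],
       [ 0.0001, -0.2687,  0.9632, -0.1482],
       [ 0.    ,  0.    ,  0.    ,  1.    ]])}
```

Run:
```python
from h import *
np.set_printoptions(precision=4,suppress=True)
K=dict(knob=([238.2,169.7],[232.4,171.9]),tabs=([283.6,141.5],[282.2,180.4]),pump=([262.4,195.7],[255,192.5]),pusher=([290.2,179.6],[280.4,195.7]),syr=([266.9,184],[249.3,194]),lift=([237.3,180.5],[230.9,171.0]))
for k,(a,b) in K.items(): print(k,*tri([ray("scene",a),ray("top",b)]))
a=cv2.imread("pics/scene1.png");b=cv2.imread("pics/top1.png")
a=cv2.resize(a[150:480,250:570],(400,412));b=cv2.resize(b[200:420,250:500],(400,352))
cv2.imwrite("pics/c1.png",np.hstack([a,cv2.copyMakeBorder(b,0,60,0,0,0)]))
```

```text
knob [0.6165 0.0516 0.161 ] [np.float64(0.0006729950963828623), np.float64(0.0006729950963829115)]
tabs [ 0.5844 -0.1259  0.1594] [np.float64(0.0010070629546564108), np.float64(0.0010070629546563526)]
pump [ 0.5816 -0.0267 -0.0092] [np.float64(0.00853208256499423), np.float64(0.008532082564994102)]
pusher [ 0.5588 -0.1316 -0.0044] [np.float64(0.00032068106205874965), np.float64(0.00032068106205876596)]
syr [ 0.5522 -0.0066  0.0894] [np.float64(0.0037645645255665753), np.float64(0.003764564525566409)]
lift [0.6265 0.0567 0.1136] [np.float64(0.0054902098301710615), np.float64(0.005490209830171004)]
```

View pics/scene1.png

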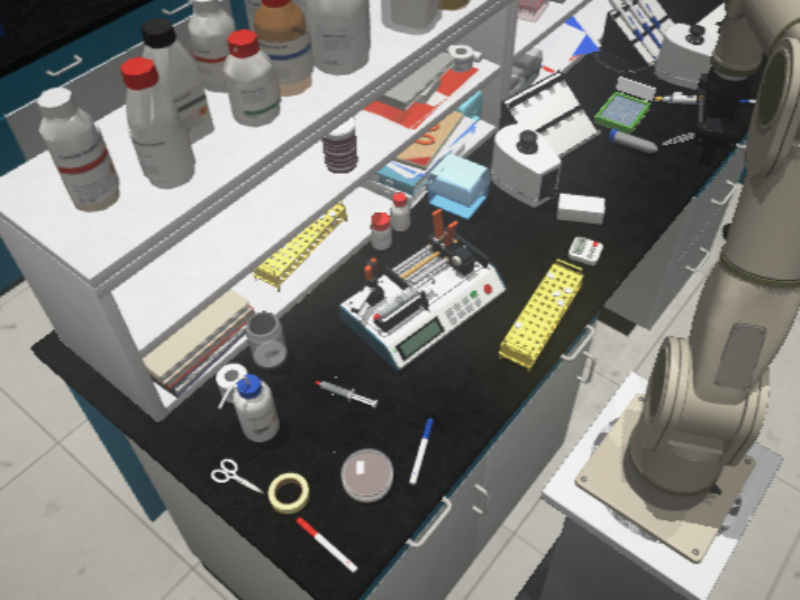

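View pics/c1.png

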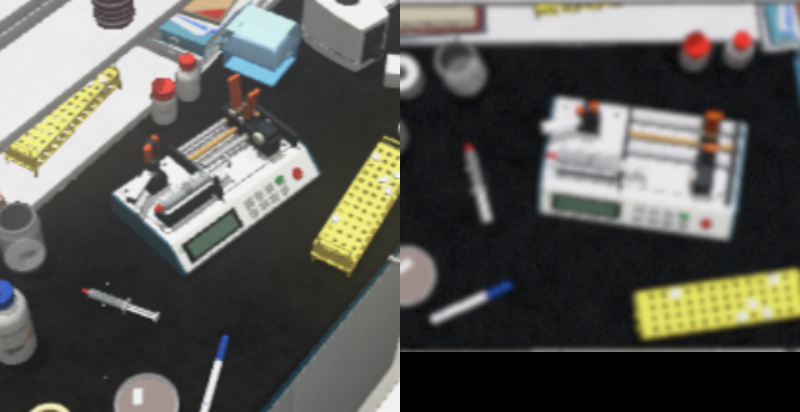

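The scene view shows one pump. The large syringe sits in its cradle at about (267,184) in camera pixels. The small loose syringe at (220,253) and the red/white and blue/white pens are look-alikes, so not those. The wing knob is at (238,170). The two orange tabs are at (284,142) and are the taller pair at the right. Next I bring the wrist camera over the pump.

>>> carry_out(
  rows=[
    [-1, 0, 0, -1, 0],
    [-1, 0, 0, -1, 0],
    [-1, 0, 0, -1, 0],
    [-1, -0.65, -0.9, 0, 0],
    [-1, -0.65, -0.9, 0, 0],
    [-1, -0.65, -0.9, 0, 0],
    [-1, -0.65, -0.9, 0, 0],
    [-1, -0.65, -0.9, 0, 0],
    [-1, -0.65, -0.9, 0, 0],
    [-1, -0.65, -0.9, 0, 0],
    [-1, -0.65, -0.9, 0, 0],
    [-1, -0.65, -0.9, 0, 0],
    [-1, -0.65, -0.9, 0, 0],
    [-1, -0.65, -0.9, 0, 0],
    [-1, -0.65, -0.9, 0, 0],
    [-1, -0.65, -0.9, 0, 0],
    [-1, -0.65, -0.9, 0, 0],
    [-1, -0.65, -0.9, 0, 0],
    [-1, -0.65, -0.9, 0, 0],
    [-1, -0.65, -0.9, 0, 0],
  ],
)

```text
time: 2.37
ee_pos: [0.5478, -0.0638, 0.3317]
eef_rot: [0.836, -0.549, 0.003, 0.002]
ft_force: [1.3, -0.1, -0.7]
width: 0.0872
```

>>> carry_out(
  rows=[
    [-1, 0, 0, 0, -1],
    [-1, 0, 0, 0, -1],
    [-1, 0, 0, 0, -1],
    [-1, 0, 0, 0, -1],
    [-1, 0, 0, 0, -1],
    [-1, 0, 0, 0, -1],
    [-1, 0, 0, 0, -1],
    [-1, 0, 0, 0, -1],
    [-1, 0, 0, 0, -1],
    [-1, 0, 0, 0, -1],
    [-1, 0, 0, 0, -1],
    [-1, 0, 0, 0, -1],
    [-1, 0, 0, 0, -1],
    [-1, 0, 0, 0, -1],
    [-1, 0, 0, 0, -1],
  ],
)

```text
time: 3.62
ee_pos: [0.5505, -0.0519, 0.3322]
eef_rot: [0.994, 0.11, 0.002, 0.002]
ft_force: [0.1, 0.1, 0.5]
width: 0.0869
```

```bash
cat > look.py <<'E'
from h import *
import sys,json
np.set_printoptions(precision=4,suppress=True)
c=cam("wrist"); im=camera("wrist"); n=sys.argv[1]; cv2.imwrite(f"pics/{n}.png",cv2.resize(im,(800,600)))
out={}
for q in("knob_grip","tabs_grip","pusher","syringe","clamp_lift","pump"):
    r=pinpoint(q,"wrist")
    print(q,[(np.round(x["xy"],1).tolist(),round(x["conf"],2)) for x in r])
    if r: o,d=ray("wrist",r[0]["xy"],c); out[q]=[o.tolist(),d.tolist()]
json.dump(out,open(n+".json","w"))
E
python3 look.py w1
```

```text
knob_grip [([350.1, 98.6], 0.67)]
tabs_grip [([269.0, 263.4], 0.78)]
pusher [([251.8, 209.5], 0.61)]
syringe [([265.9, 123.4], 0.58)]
clamp_lift [([340.3, 93.4], 0.82)]
pump [([277.4, 139.6], 0.65)]
```

View pics/w1.png

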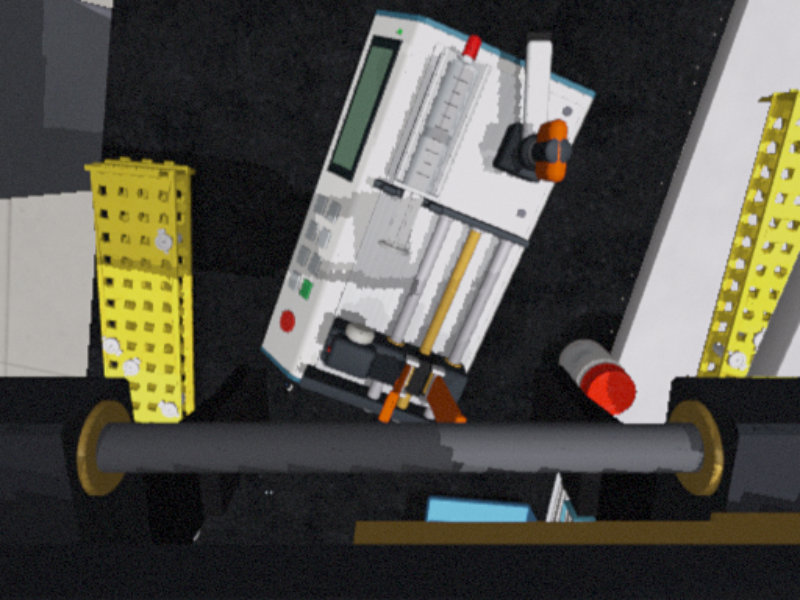

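>>> carry_out(
  rows=[
    [-1, 0.9, 0.9, 0, 0],
    [-1, 0.9, 0.9, 0, 0],
    [-1, 0, 0, 0, 0],
  ],
)

```text
time: 4.22
ee_pos: [0.615, -0.0935, 0.3315]
eef_rot: [0.994, 0.106, 0.001, 0.003]
ft_force: [0.0, -0.8, -0.9]
width: 0.0869
```

```bash
python3 look.py w2
python3 - <<'E'
from h import *; import json
np.set_printoptions(precision=4,suppress=True)
a=json.load(open("w1.json"));b=json.load(open("w2.json"))
for k in a:
    if k in b: print(k,*tri([(np.array(o),np.array(d)) for o,d in(a[k],b[k])]))
E
```

```text
knob_grip [([295.5, 31.8], 0.6)]
tabs_grip [([219.4, 213.2], 0.74)]
pusher [([212.2, 171.6], 0.82)]
syringe [([214.4, 69.9], 0.93)]
clamp_lift [([325.7, 235.9], 0.61)]
pump [([239.4, 101.3], 0.76)]
knob_grip [0.6208 0.0447 0.1465] [np.float64(0.0008917577211836754), np.float64(0.0008917577211836745)]
tabs_grip [ 0.5857 -0.1361  0.1469] [np.float64(0.001116551963330068), np.float64(0.001116551963329989)]
pusher [ 0.5616 -0.1208  0.023 ] [np.float64(0.0006076571117582342), np.float64(0.0006076571117582708)]
syringe [0.5507 0.0021 0.0983] [np.float64(0.0001922898529592781), np.float64(0.00019228985295923704)]
clamp_lift [0.5356 0.0164 0.5932] [np.float64(0.028034272474976297), np.float64(0.028034272474976567)]
pump [ 0.5776 -0.0233 -0.0249] [np.float64(0.0010886976908919528), np.float64(0.001088697690891877)]
```

Wrist view w1 (800x600 px): the knob is at (550,150) with its white arm pointing up to (538,40). The barrel runs (470,60)–(425,190), and the plunger disc is near (395,245). The pusher is at (390,350) with the tabs at (395,400)/(445,400). Next I get the pump yaw from the leadscrew and check the heights.

Run:
```python
from h import *; import json
np.set_printoptions(precision=4,suppress=True)
s=read_state(); c=cam("wrist")
im=cv2.resize(cv2.imread("pics/w2.png"),(512,384),interpolation=cv2.INTER_AREA)
hsv=cv2.cvtColor(im,cv2.COLOR_BGR2HSV)
m=cv2.inRange(hsv,(12,90,90),(22,255,255))
n,l,st,ct=cv2.connectedComponentsWithStats(m)
for k in range(1,n):
    if st[k,4]>60:
        ys,xs=np.where(l==k); P=np.array([atz("wrist",(x,y),.076,c)[:2] for x,y in zip(xs,ys)])
        vx,vy,x0,y0=cv2.fitLine(P.astype(np.float32),cv2.DIST_L2,0,.01,.01).ravel()
        print(st[k],"ang",np.degrees(np.arctan2(vy,vx)),P.min(0),P.max(0),x0,y0)
for n in("w1","w2"):
    J=json.load(open(n+".json"))
    for k,z in dict(knob_grip=.1465,tabs_grip=.150,syringe=.095,pusher=0,pump=0).items():
        o,d=map(np.array,J[k]); print(n,k,(o+d*(z-o[2])/d[2])[:2])
```

```text
[293   8  12  13 117] ang 14.691099 [0.6166 0.0768] [0.6288 0.0887] 0.6222509 0.08261539
[292  36  13  16 153] ang -55.191414 [0.6211 0.0474] [0.6356 0.062 ] 0.6288949 0.054879475
[226  98  37  86 619] ang 81.62557 [ 0.5814 -0.1151] [ 0.6039 -0.011 ] 0.59284633 -0.061316602
[188 199  14  20 132] ang 78.428406 [ 0.5437 -0.1702] [ 0.5589 -0.1441] 0.5501307 -0.15867364
[212 209  10  13  87] ang 84.63103 [ 0.5735 -0.1676] [ 0.5833 -0.1512] 0.5782898 -0.15929577
[233 213  12  22 139] ang 83.38841 [ 0.6027 -0.1793] [ 0.6135 -0.1504] 0.60831785 -0.16544753
[448 261  15  55 285] ang -64.29402 [ 0.8863 -0.2316] [ 0.9279 -0.1555] 0.91325074 -0.19268365
[ 49 264  12  51 242] ang -89.93403 [ 0.3804 -0.3462] [ 0.3944 -0.2695] 0.38635668 -0.30930418
w1 knob_grip [0.6203 0.0439]
w1 tabs_grip [ 0.5847 -0.1356]
w1 syringe [0.551  0.0021]
w1 pusher [ 0.5633 -0.1274]
w1 pump [ 0.576  -0.0203]
w2 knob_grip [0.6213 0.0454]
w2 tabs_grip [ 0.5864 -0.134 ]
w2 syringe [0.5502 0.0021]
w2 pusher [ 0.5594 -0.1264]
w2 pump [ 0.5781 -0.0241]
```

View pics/w2.png

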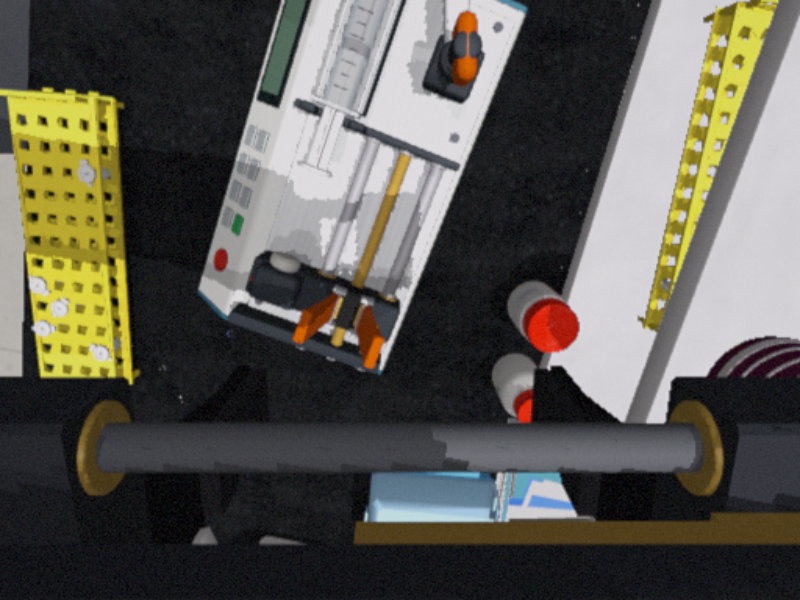

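>>> carry_out(
  rows=[
    [-1, 0.24, -0.9, 0, 0],
    [-1, 0.24, -0.9, 0, 0],
    [-1, 0.24, -0.9, 0, 0],
    [-1, 0.24, -0.9, 0, 0],
    [-0.3, 0.24, -0.9, 0.5, 0],
    [-0.3, 0, 0, 1, 0.8],
    [-0.3, 0, 0, 1, 0],
    [-0.3, 0, 0, 0.8, 0],
    [-0.3, 0, 0, 0, 0],
  ],
)

```text
time: 5.32
ee_pos: [0.6162, 0.0588, 0.2394]
eef_rot: [0.997, 0.072, 0.009, 0.006]
ft_force: [0.2, -0.5, -1.5]
width: 0.0622
```

```bash
cat > go.py <<'E'
from h import *
import sys
# go.py x y z yawdeg : remaining shift in tool units
np.set_printoptions(precision=3,suppress=True)
t=[float(v) for v in sys.argv[1:4]]; s=read_state(); M=T(s)
yaw=np.degrees(np.arctan2(M[1,0],M[0,0]))
print("t",s["time"],"tcp",np.array(s["ee_pos"]),"yaw",yaw,"w",s["width"],"F",np.array(s["ft_force"]),"M",np.array(s["torque"]),"j",np.array(s["joint_positions"]))
print("units",M[:3,:3].T@(np.array(t)-s["ee_pos"])/.03,"turn",-(float(sys.argv[4])-yaw)/5)
print("tilt",M[:3,2])
E
python3 look.py w3; python3 go.py 0.6208 0.0446 0.142 8; python3 -c "
from h import *;print(proj('wrist',[.6208,.0446,.1465]),proj('wrist',[.6208,.0446,.1605]))"
```

```text
knob_grip [([257.9, 223.7], 0.96)]
tabs_grip []
pusher []
syringe [([170.4, 236.0], 0.6)]
clamp_lift [([259.1, 200.3], 0.84), ([205.6, 229.1], 0.59)]
pump [([212.8, 228.9], 0.8), ([171.9, 238.0], 0.59)]
t 5.6667 tcp [0.619 0.059 0.245] yaw 8.212089228739893 w 0.05666107057122485 F [-0.042  0.145  0.117] M [ 0.001 -0.083  0.013] j [ 0.341  0.376 -0.671  1.455  0.253  1.369 -0.198]
units [-0.102  0.425  3.441] turn 0.04241784574797869
tilt [ 0.028 -0.01  -1.   ]
[np.float64(251.89804518907826), np.float64(222.00952057053442)] [np.float64(252.21318831037533), np.float64(228.64768694309114)]
```

View pics/w3.png

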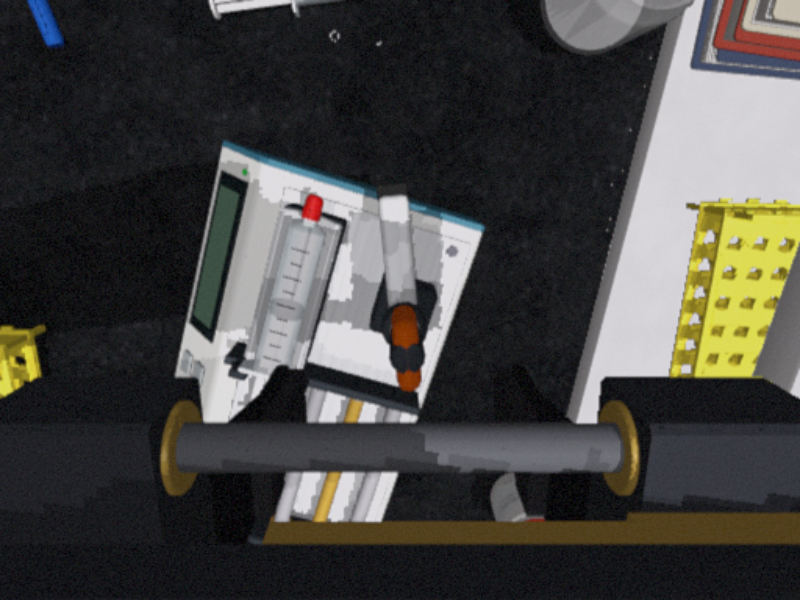

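```bash
python3 - <<'E'
from h import *
np.set_printoptions(precision=4,suppress=True)
c=cam("wrist"); im=camera("wrist"); r=pinpoint("knob_grip","wrist"); print(r[0])
print(atz("wrist",r[0]["xy"],.1465,c), T(read_state())[:3,3])
hsv=cv2.cvtColor(im,cv2.COLOR_BGR2HSV); m=cv2.inRange(hsv,(3,130,70),(18,255,255)); m[:170]=0;m[262:]=0;m[:,:240]=0;m[:,285:]=0
ys,xs=np.where(m>0); P=np.array([atz("wrist",(x,y),.155,c)[:2] for x,y in zip(xs,ys)])
print(len(P),xs.min(),xs.max(),ys.min(),ys.max(),cv2.minAreaRect(P.astype(np.float32)*1000)); vx,vy,_,_=cv2.fitLine(P.astype(np.float32),cv2.DIST_L2,0,.01,.01).ravel();print("wing ang",np.degrees(np.arctan2(vy,vx)))
# barrel silhouette & arm
for q in("syringe","clamp_lift"):
    for k in silhouettes(q,"wrist")[:2]:
        ys,xs=np.where(k["mask"]); P=np.array([atz("wrist",(x,y),.1,c)[:2] for x,y in zip(xs,ys)])
        v=cv2.fitLine(P.astype(np.float32),cv2.DIST_L2,0,.01,.01).ravel(); print(q,k["conf"],k["box"],np.degrees(np.arctan2(v[1],v[0])),v[2:])
E
python3 go.py .6224 .0446 .142 8
```

```text
{'xy': [253.7, 220.7], 'conf': 0.81}
[0.622  0.0458 0.1465] [0.6189 0.0587 0.2444]
536 246 263 193 246 ((622.1814575195312, 49.43568801879883), (11.69848918914795, 41.49382400512695), 15.330984115600586)
wing ang -76.85443
syringe 0.7 [174.3, 6.9, 85.5, 12.2] 10.955243 [0.5333 0.1932]
syringe 0.68 [175.9, 194.7, 54.1, 135.8] 79.67081 [0.5566 0.0444]
clamp_lift 0.77 [252.8, 179.4, 33.7, 134.3] -76.61733 [0.6183 0.064 ]
clamp_lift 0.2 [325.6, 317.2, 31.7, 32.6] -57.813995 [ 0.7053 -0.0662]
t 5.8667 tcp [0.619 0.059 0.244] yaw 8.230179819171502 w 0.05653868795909452 F [ 0.435  0.182 -0.209] M [ 0.026 -0.107 -0.025] j [ 0.341  0.377 -0.671  1.456  0.253  1.369 -0.198]
units [-0.027  0.438  3.403] turn 0.04603596383430038
tilt [ 0.026 -0.01  -1.   ]
```

>>> carry_out(
  rows=[
    [-0.3, -0.03, 0.42, 0.4, -1],
    [-0.3, 0, 0, 0.8, 0],
    [-0.3, 0, 0, 0.8, 0],
    [-0.3, 0, 0, 0, 0],
    [-0.3, 0, 0, 0, 0],
  ],
)

```text
time: 6.28
ee_pos: [0.6226, 0.0453, 0.1849]
eef_rot: [0.993, 0.117, 0.014, 0.006]
ft_force: [0.0, 0.1, 1.5]
width: 0.0564
```

```bash
python3 go.py .622 .0455 .142 13.5
python3 - <<'E'
from h import *
c=cam("wrist"); im=camera("wrist"); print([(k["xy"],k["conf"],atz("wrist",k["xy"],.1465,c)) for k in pinpoint("knob_grip","wrist")])
E
```

```text
t 6.2833 tcp [0.623 0.045 0.185] yaw 13.477867406429377 w 0.05637208470428432 F [0.025 0.103 1.536] M [-0.014 -0.115  0.014] j [ 0.364  0.421 -0.669  1.531  0.287  1.258 -0.11 ]
units [-0.055 -0.035  1.428] turn -0.004426518714124583
tilt [ 0.03  -0.009 -1.   ]
[([255.4, 234.6], 0.94, array([0.623278  , 0.04536519, 0.1465    ]))]
```

>>> carry_out(
  rows=[
    [-0.3, 0, 0, 0.5, 0],
    [-0.3, 0, 0, 0.5, 0],
    [-0.3, 0, 0, 0.43, 0],
    [-0.3, 0, 0, 0, 0],
    [1, 0, 0, 0, 0],
    [1, 0, 0, 0, 0],
    [1, 0, 0, 0, 0],
    [1, 0, 0, 0, 0],
    [1, 0, 0, 0, 0],
    [1, 0, 0, 0, 0],
    [1, 0, 0, 0, 0],
    [1, 0, 0, 0, 0],
  ],
  force=40,
)

```text
time: 7.38
ee_pos: [0.6243, 0.0455, 0.1478]
eef_rot: [0.993, 0.117, 0.015, 0.008]
ft_force: [-22.0, -3.3, 18.3]
width: 0.0124
```

```bash
python3 go.py .6225 .0455 .142 13.5
```

```text
t 7.3833 tcp [0.624 0.045 0.148] yaw 13.463768844400008 w 0.012407074447377575 F [-21.965  -3.301  18.282] M [-1.063  4.935 -0.018] j [ 0.354  0.454 -0.658  1.57   0.314  1.191 -0.13 ]
units [-0.063 -0.018  0.19 ] turn -0.00724623111999847
tilt [ 0.032 -0.012 -0.999]
```

>>> carry_out(
  rows=[
    [1, -0.07, 0, -0.05, 0],
    [1, 0, 0, -0.1, 0],
    [1, 0, 0, -0.1, 0],
    [1, 0, 0, 0, 0],
  ],
)

```text
time: 7.72
ee_pos: [0.6223, 0.045, 0.1546]
eef_rot: [0.993, 0.117, 0.016, 0.007]
ft_force: [2.8, 1.0, -6.6]
width: 0.0118
```

```bash
python3 go.py .6225 .0455 .142 13.5
```

```text
t 7.7167 tcp [0.622 0.045 0.155] yaw 13.475862740647717 w 0.01178565246743523 F [ 2.813  0.951 -6.594] M [ 0.136 -0.385  0.005] j [ 0.359  0.442 -0.662  1.57   0.307  1.2   -0.125]
units [-0.001 -0.021  0.419] turn -0.004827451870456656
tilt [ 0.033 -0.011 -0.999]
```

>>> carry_out(
  rows=[
    [1, 0, 0, -0.2, 0],
    [1, 0, 0, -0.2, 0],
    [1, 0, 0, -0.05, 0],
    [1, 0, 0, 0, 0],
  ],
)

```text
time: 8.05
ee_pos: [0.6222, 0.045, 0.1657]
eef_rot: [0.993, 0.117, 0.016, 0.007]
ft_force: [5.7, 1.1, -8.7]
width: 0.0116
```

```bash
python3 go.py .6225 .0455 .142 13.5
```

```text
t 8.05 tcp [0.622 0.045 0.166] yaw 13.47248561331119 w 0.011618822723324656 F [ 5.727  1.117 -8.687] M [ 0.163 -0.928 -0.01 ] j [ 0.362  0.433 -0.665  1.558  0.298  1.219 -0.119]
units [-0.009 -0.029  0.788] turn -0.005502877337762157
tilt [ 0.033 -0.01  -0.999]
```

>>> carry_out(
  rows=[
    [1, 0.03, 0, -0.1, 0],
    [1, 0, 0, 0, -1],
    [1, 0, 0, 0, -1],
    [1, 0, 0, 0, -1],
    [1, 0, 0, 0, -1],
    [1, 0, 0, 0, -1],
    [1, 0, 0, 0, 0],
  ],
)

```text
time: 8.63
ee_pos: [0.623, 0.0454, 0.1645]
eef_rot: [0.94, 0.34, 0.013, 0.009]
ft_force: [4.7, 0.5, -8.2]
width: 0.0117
```

```bash
python3 go.py .6225 .045 .168 82
```

```text
t 8.6333 tcp [0.623 0.045 0.165] yaw 39.713047011419064 w 0.01172215038407945 F [ 4.672  0.494 -8.19 ] M [ 0.072 -0.903 -0.042] j [ 0.417  0.458 -0.743  1.552  0.34   1.231  0.312]
units [-0.02   0.003 -0.117] turn -8.457390597716188
tilt [ 0.031 -0.008 -0.999]
```

>>> carry_out(
  rows=[
    [1, 0, 0, -0.1, -1],
    [1, 0, 0, -0.02, -1],
    [1, 0, 0, -0.02, -1],
    [1, 0, 0, -0.02, -1],
    [1, 0, 0, -0.02, -1],
    [1, 0, 0, -0.02, -1],
    [1, 0, 0, 0, 0],
  ],
)

```text
time: 9.22
ee_pos: [0.6235, 0.0462, 0.1668]
eef_rot: [0.814, 0.581, 0.011, 0.011]
ft_force: [5.4, -0.1, -9.9]
width: 0.0117
```

```bash
python3 go.py .6225 .045 .168 82
```

```text
t 9.2167 tcp [0.624 0.046 0.167] yaw 71.06059213093158 w 0.01172250465125419 F [ 5.373 -0.132 -9.935] M [ 0.312 -1.066 -0.016] j [ 0.484  0.488 -0.842  1.545  0.392  1.25   0.826]
units [-0.049 -0.018 -0.042] turn -2.1878815738136836
tilt [ 0.032 -0.005 -0.999]
```

>>> carry_out(
  rows=[
    [1, 0, 0, -0.02, -0.8],
    [1, 0, 0, 0, -0.8],
    [1, 0, 0, 0, -0.6],
    [1, 0, 0, 0, 0],
  ],
)

```text
time: 9.55
ee_pos: [0.6236, 0.0465, 0.1654]
eef_rot: [0.753, 0.658, 0.011, 0.011]
ft_force: [4.7, 1.7, -8.8]
width: 0.0115
```

```bash
python3 go.py .6225 .045 .168 82; python3 look.py w4
```

```text
t 9.55 tcp [0.624 0.046 0.165] yaw 82.28151234102054 w 0.011474231280876839 F [ 4.668  1.678 -8.849] M [ 0.454 -1.054 -0.305] j [ 0.508  0.503 -0.878  1.545  0.413  1.255  1.008]
units [-0.054 -0.028 -0.089] turn 0.05630246820410889
tilt [ 0.031 -0.003 -1.   ]
knob_grip [([254.8, 263.0], 0.57)]
tabs_grip [([52.2, 318.2], 0.18)]
pusher []
syringe [([451.9, 41.7], 0.74), ([168.2, 112.6], 0.63), ([469.7, 244.2], 0.36)]
clamp_lift [([257.0, 221.2], 0.77)]
pump [([170.2, 141.1], 0.89)]
```

View pics/w4.png

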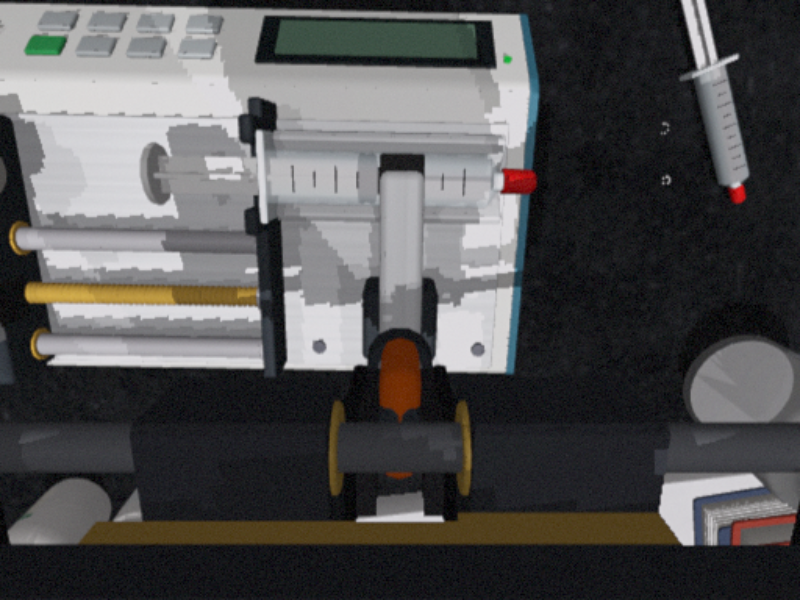

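The arm now lies square across the barrel (arm at px (400,180–330)), at its stop by the torque reading. The thumb disc is at (152,173) and the flange at (262,175). Lowering and releasing.

>>> carry_out(
  rows=[
    [1, 0, 0, 0.1, -0.1],
    [1, 0, 0, 0.1, -0.1],
    [1, 0, 0, 0.06, -0.1],
    [1, 0, 0, 0.0, 0],
  ],
)

```text
time: 10.23
ee_pos: [0.624, 0.0466, 0.1583]
eef_rot: [0.745, 0.666, 0.011, 0.012]
ft_force: [0.9, 1.8, -3.3]
width: 0.0119
```

```bash
python3 go.py .6225 .045 .158 82
python3 - <<'E'
from h import *; import json
J=json.load(open("w4.json"))
th=np.radians(-8.7); ey=np.array([-np.sin(th),np.cos(th)]); ex=np.array([np.cos(th),np.sin(th)])
# w4 picture pose: settled (time 9.55)
s=dict(ee_pos=[.6236,.0465,.1654],eef_rot=[.753,.658,.011,.011]); i=camera_info("wrist"); c=(i,T(s)@np.array(i["tool_from_camera"]))
for n,uv,z in(("disc rear",(146,173),.095),("disc top",(152,144),.095),("disc bot",(155,203),.095),("flange",(262,175),.095),("screwL",(60,293),.078),("screwR",(255,296),.078),("armtip",(403,172),.11),("backedgeL",(52,364),.055),("backedgeR",(500,373),.055)):
    p=atz("wrist",(uv[0]/1.5625,uv[1]/1.5625),z,c)[:2]; print(n,p,"along",p@ey,"across",p@ex)
for p in((.5855,-.135),(.6225,.045)): print(np.array(p)@ey,np.array(p)@ex)
E
```

```text
t 10.2333 tcp [0.624 0.047 0.158] yaw 83.59127696943727 w 0.011892888563325826 F [ 0.881  1.832 -3.282] M [ 0.423  0.117 -0.53 ] j [ 0.508  0.51  -0.878  1.552  0.422  1.244  1.025]
units [-0.057 -0.045  0.009] turn 0.31825539388745483
tilt [ 0.032 -0.003 -0.999]
disc rear [ 0.5429241 -0.0427108] along 0.039903779068375306 across 0.543137623520342
disc top [ 0.53270787 -0.03746131] along 0.04354755262355753 across 0.532244905352153
disc bot [ 0.55464104 -0.04232804] along 0.042054450416388806 across 0.5546618553575475
flange [0.54971089 0.00210067] along 0.08522621565975558 across 0.5430681081533264
screwL [ 0.58854744 -0.1032767 ] along -0.013064216151930028 across 0.5973972647264095
screwR [ 0.60168694 -0.01641522] along 0.07478531542176647 across 0.5972468384069167
armtip [0.55523167 0.0569918 ] along 0.14032084777547496 across 0.5402224823866977
backedgeL [ 0.62895489 -0.13532836] along -0.03863502385804907 across 0.6421879392593229
backedgeR [0.66509519 0.09396931] along 0.19349093573214937 across 0.6432286492886069
-0.04488346446442544 0.5991833814598588
0.13864208551028473 0.6085307076272807
```

>>> carry_out(
  rows=[
    [-0.2, 0, 0, 0, 0],
    [-0.2, 0, 0, 0, 0],
    [-0.2, 0, 0, 0, 0],
    [-0.2, 0, 0, -0.5, 0],
    [-0.2, 0, 0, -1, 0],
    [-0.2, 0, 0, -1, 0],
    [-0.2, 0, 0, -0.5, 0],
  ],
)

```text
time: 10.82
ee_pos: [0.6188, 0.0462, 0.2501]
eef_rot: [0.745, 0.667, 0.007, 0.011]
ft_force: [0.0, -1.1, 0.5]
width: 0.049
```

```bash
python3 go.py .5855 -.135 .25 -8.7; python3 look.py w5
```

```text
t 10.8167 tcp [0.619 0.046 0.25 ] yaw 83.73099328575789 w 0.048989944515563225 F [ 0.039 -1.092  0.48 ] M [ 0.128 -0.157  0.006] j [ 0.525  0.438 -0.912  1.441  0.362  1.409  1.07 ]
units [-6.124 -0.445  0.015] turn 18.48619865715158
tilt [ 0.026 -0.007 -1.   ]
knob_grip [([254.4, 209.5], 0.95)]
tabs_grip [([12.7, 183.1], 0.63)]
pusher []
syringe [([199.2, 113.3], 0.95), ([413.7, 63.1], 0.79)]
clamp_lift [([427.0, 223.3], 0.72), ([254.8, 189.9], 0.64)]
pump [([191.4, 135.5], 0.7)]
```

View pics/w5.png

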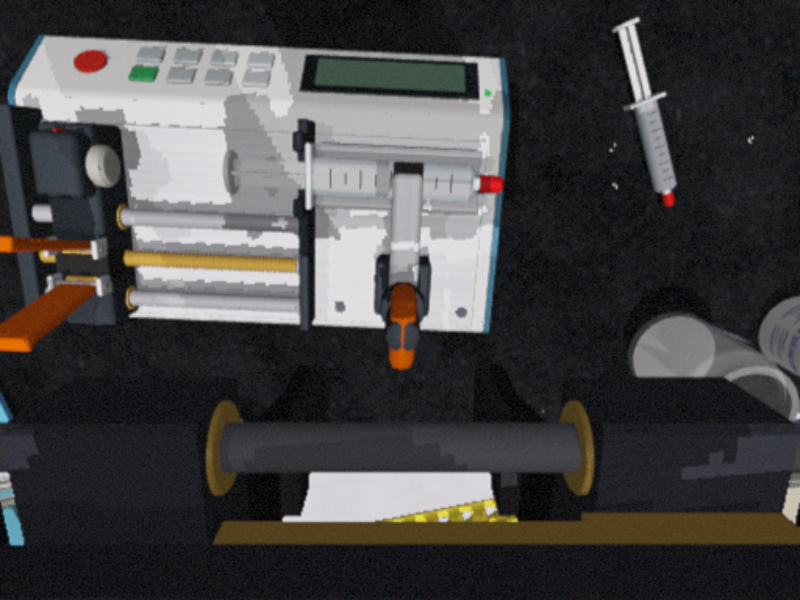

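>>> carry_out(
  rows=[
    [-1, -0.88, -0.06, 0, 0],
    [-1, -0.88, -0.06, 0, 0],
    [-1, -0.88, -0.06, 0, 0],
    [-1, -0.88, -0.06, 0, 0],
    [-1, -0.88, -0.06, 0, 0],
    [-1, -0.88, -0.06, 0, 0],
    [-1, -0.88, -0.06, 0, 0],
    [-1, 0, 0, 0, 0],
  ],
)

```text
time: 11.83
ee_pos: [0.5805, -0.1426, 0.2371]
eef_rot: [0.743, 0.67, 0.002, 0.004]
ft_force: [0.9, -0.3, 0.0]
width: 0.0858
```

>>> carry_out(
  rows=[
    [-1, 0, 0, 0, 1],
    [-1, 0, 0, 0, 1],
    [-1, 0, 0, 0, 1],
    [-1, 0, 0, 0, 1],
    [-1, 0, 0, 0, 1],
    [-1, 0, 0, 0, 1],
    [-1, 0, 0, 0, 1],
    [-1, 0, 0, 0, 1],
    [-1, 0, 0, 0, 1],
    [-1, 0, 0, 0, 1],
    [-1, 0, 0, 0, 1],
    [-1, 0, 0, 0, 1],
    [-1, 0, 0, 0, 1],
    [-1, 0, 0, 0, 1],
    [-1, 0, 0, 0, 1],
    [-1, 0, 0, 0, 1],
    [-1, 0, 0, 0, 0.8],
    [-1, 0, 0, 0, 0.5],
    [-1, 0, 0, 0, 0],
  ],
)

```text
time: 13.42
ee_pos: [0.5721, -0.144, 0.2172]
eef_rot: [0.998, -0.062, -0.011, -0.002]
ft_force: [0.3, 0.7, 0.4]
width: 0.0869
```

```bash
python3 look.py w6; python3 go.py .5855 -.135 .145 -8.7
python3 - <<'E'
from h import *; import json
np.set_printoptions(precision=4,suppress=True)
J=json.load(open("w6.json"))
th=np.radians(-8.7); ey=np.array([-np.sin(th),np.cos(th)]); ex=np.array([np.cos(th),np.sin(th)])
for k,z in(("tabs_grip",.15),("pusher",0)):
    if k in J:
        o,d=map(np.array,J[k]);p=(o+d*(z-o[2])/d[2]); print(k,p,p[:2]@ey,p[:2]@ex)
J5=json.load(open("w5.json"));print(tri([tuple(map(np.array,j["tabs_grip"])) for j in(J,J5)]))
E
```

```text
knob_grip []
tabs_grip [([275.9, 201.6], 0.8)]
pusher [([249.6, 160.8], 0.94)]
syringe [([202.2, 2.9], 0.65)]
clamp_lift []
pump [([248.3, 54.2], 0.91)]
t 13.7667 tcp [ 0.572 -0.144  0.218] yaw -6.9701867375718 w 0.08714950471441896 F [0.087 0.09  0.488] M [ 0.008 -0.104  0.012] j [ 0.664  0.344 -0.616  1.539  0.198  1.343 -0.095]
units [ 0.442 -0.35   2.428] turn 0.34596265248563984
tilt [-0.019  0.005 -1.   ]
tabs_grip [ 0.5853 -0.133   0.15  ] -0.04293032684492272 0.5986662731799473
pusher [ 0.563  -0.1268  0.    ] -0.040189451295378834 0.5757519422277032
(array([ 0.585 , -0.1336,  0.1481]), [np.float64(0.00033764099804991653), np.float64(0.00033764099804985554)])
```

View pics/w6.png

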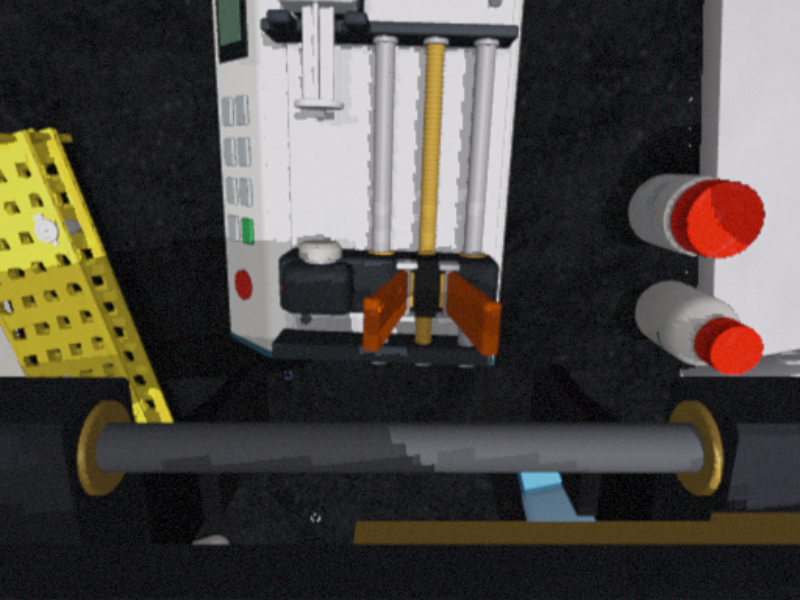

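>>> carry_out(
  rows=[
    [-1, 0.42, -0.38, 0, 0.35],
    [-1, 0, 0, 0.7, 0],
    [-1, 0, 0, 0.7, 0],
    [-1, 0, 0, 0, 0],
    [-1, 0, 0, 0, 0],
  ],
)

```text
time: 14.18
ee_pos: [0.587, -0.1344, 0.1763]
eef_rot: [0.997, -0.076, -0.008, -0.002]
ft_force: [0.1, 0.2, 0.9]
width: 0.0872
```

```bash
python3 go.py .585 -.1335 .145 -8.7
python3 - <<'E'
from h import *
np.set_printoptions(precision=4,suppress=True)
c=cam("wrist"); im=camera("wrist"); print([(k["xy"],k["conf"],atz("wrist",k["xy"],.15,c)) for k in pinpoint("tabs_grip","wrist")])
E
```

```text
t 14.1833 tcp [ 0.587 -0.134  0.176] yaw -8.721807236745768 w 0.08716953804060598 F [0.083 0.245 0.939] M [-0.028 -0.106  0.009] j [ 0.628  0.399 -0.607  1.562  0.23   1.271 -0.166]
units [-0.052 -0.018  1.046] turn -0.0043614473491537355
tilt [-0.016  0.005 -1.   ]
[([253.8, 243.0], 0.59, array([ 0.5855, -0.1339,  0.15  ]))]
```

>>> carry_out(
  rows=[
    [-1, -0.04, 0, 0.5, 0],
    [-1, 0, 0, 0.52, 0],
    [-1, 0, 0, 0, 0],
    [0.2, 0, 0, 0, 0],
    [0.2, 0, 0, 0, 0],
    [0.2, 0, 0, 0, 0],
    [0.2, 0, 0, 0, 0],
    [1, 0, 0, 0, 0],
    [1, 0, 0, 0, 0],
    [1, 0, 0, 0, 0],
    [1, 0, 0, 0, 0],
    [1, 0, 0, 0, 0],
  ],
  force=26,
)

```text
time: 15.28
ee_pos: [0.5876, -0.1355, 0.1568]
eef_rot: [0.997, -0.077, -0.004, 0.0]
ft_force: [-1.1, -0.4, 1.4]
width: 0.035
```

```bash
python3 go.py .585 -.1335 .145 -8.7
```

```text
t 15.2833 tcp [ 0.588 -0.136  0.157] yaw -8.806865669103015 w 0.03502553135847822 F [-1.119 -0.361  1.384] M [0.005 0.096 0.   ] j [ 0.626  0.41  -0.602  1.59   0.243  1.226 -0.175]
units [-0.094 -0.054  0.395] turn -0.02137313382060313
tilt [-0.008  0.    -1.   ]
```

>>> carry_out(
  rows=[
    [1, 0, 0, 0, 0],
    [1, 0, 0, 0, 0],
    [1, 0, 0, 0, 0],
    [1, 0, 0, 0, 0],
  ],
)

```text
time: 15.62
ee_pos: [0.5847, -0.135, 0.1568]
eef_rot: [0.997, -0.077, -0.008, 0.0]
ft_force: [-2.0, 0.7, 0.3]
width: 0.0283
```

>>> carry_out(
  rows=[
    [1, 0, -0.15, 0, 0],
    [1, 0, -0.25, 0, 0],
    [1, 0, -0.25, 0, 0],
    [1, 0, -0.25, 0, 0],
    [1, 0, -0.25, 0, 0],
    [1, 0, 0, 0, 0],
  ],
)

```text
time: 16.12
ee_pos: [0.5904, -0.0982, 0.1568]
eef_rot: [0.997, -0.077, -0.007, 0.001]
ft_force: [-1.5, -0.3, 0.5]
width: 0.0282
```

```bash
cat > gap.py <<'E'
from h import *; import sys
np.set_printoptions(precision=4,suppress=True)
th=np.radians(-8.7); ey=np.array([-np.sin(th),np.cos(th)])
s=read_state(); c=cam("wrist"); im=camera("wrist"); cv2.imwrite(f"pics/{sys.argv[1]}.png",cv2.resize(im,(800,600)))
r=pinpoint("tabs_grip","wrist"); print(r[0] if r else None, "tcp along",np.array(s["ee_pos"])[:2]@ey,"z",s["ee_pos"][2],"w",s["width"],"F",np.array(s["ft_force"]), "F along",np.array(s["ft_force"])[:2]@ey)
E
python3 gap.py g1
```

```text
None tcp along -0.007734345901487319 z 0.1568090339681854 w 0.028177935875253843 F [-1.5433 -0.2724  0.5385] F along -0.5027568572988704
```

View pics/g1.png

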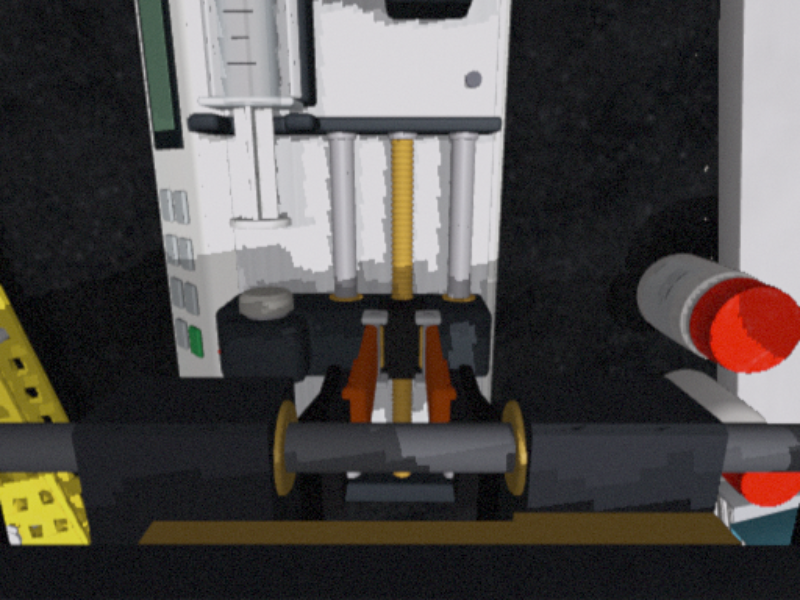

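Both tabs are squeezed and the block slides freely. The pad front is at (267,288) and the disc rear at (262,226), leaving a gap of about 25 mm.

>>> carry_out(
  rows=[
    [1, 0, -0.2, 0, 0],
    [1, 0, -0.2, 0, 0],
    [1, 0, -0.12, 0, 0],
    [1, 0, 0, 0, 0],
  ],
)

```text
time: 16.55
ee_pos: [0.5927, -0.0838, 0.1568]
eef_rot: [0.997, -0.078, -0.008, 0.001]
ft_force: [-2.3, -0.2, 1.4]
width: 0.028
```

```bash
python3 gap.py g2; python3 -c "
import cv2;a=cv2.imread('pics/g2.png')[150:400,100:450];cv2.imwrite('pics/g2c.png',cv2.resize(a,None,fx=2,fy=2))"
```

```text
{'xy': [252.6, 258.2], 'conf': 0.85} tcp along 0.006810802780306727 z 0.1567931821333315 w 0.027992693150542657 F [-2.3202 -0.1555  1.4477] F along -0.5046133703657798
```

View pics/g2c.png

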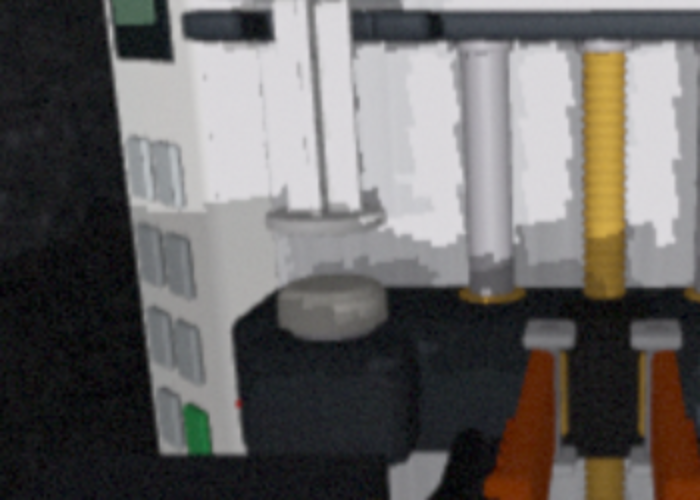

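Gap about 10 mm (disc rear at crop row 230, pad front at row 278). Creeping forward.

>>> carry_out(
  rows=[
    [1, 0, -0.1, 0, 0],
    [1, 0, -0.08, 0, 0],
    [1, 0, 0, 0, 0],
  ],
)

```text
time: 16.9
ee_pos: [0.5934, -0.0792, 0.1568]
eef_rot: [0.997, -0.079, -0.008, 0.002]
ft_force: [-3.6, 0.8, 0.5]
width: 0.028
```

```bash
python3 gap.py g3
```

```text
{'xy': [257.2, 255.5], 'conf': 0.91} tcp along 0.011450241735962582 z 0.15676865945077426 w 0.027956542812755465 F [-3.5602  0.7946  0.4945] F along 0.2469054122563178
```

>>> carry_out(
  rows=[
    [1, 0, -0.07, 0, 0],
    [1, 0, 0, 0, 0],
  ],
)

```text
time: 17.17
ee_pos: [0.5937, -0.0774, 0.1568]
eef_rot: [0.997, -0.079, -0.008, 0.002]
ft_force: [-2.0, 2.3, 2.0]
width: 0.0287
```

```bash
python3 gap.py g4;python3 -c "
import cv2
a,b=[cv2.imread('pics/g%d.png'%k)[200:320,180:330] for k in (3,4)]
cv2.imwrite('pics/g34.png',cv2.resize(cv2.hconcat([a,b]),None,fx=2.6,fy=2.6))"
```

```text
{'xy': [256.5, 259.6], 'conf': 0.56} tcp along 0.013321777762188014 z 0.15677029908688617 w 0.028668271392263096 F [-2.0241  2.3362  1.9855] F along 2.003150080524272
```

View pics/g34.png

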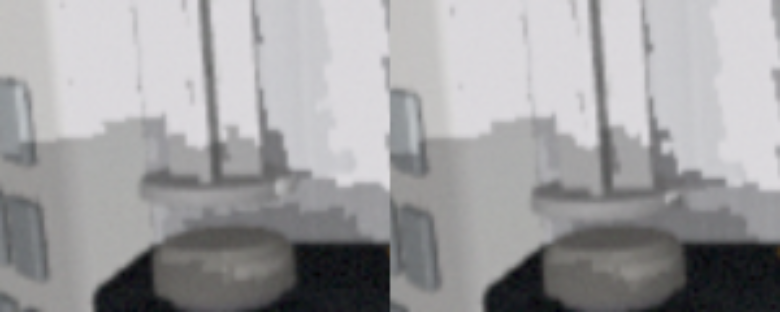

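>>> carry_out(
  rows=[
    [1, 0, -0.08, 0, 0],
    [1, 0, 0, 0, 0],
  ],
)

```text
time: 17.43
ee_pos: [0.5941, -0.0752, 0.1568]
eef_rot: [0.997, -0.079, -0.008, 0.002]
ft_force: [-2.7, 2.2, 1.3]
width: 0.0283
```

```bash
python3 gap.py g5
```

```text
{'xy': [255.9, 256.7], 'conf': 0.95} tcp along 0.015567044396565657 z 0.15678222430880356 w 0.028342036690143214 F [-2.6554  2.171   1.2603] F along 1.744370649667665
```

>>> carry_out(
  rows=[
    [1, 0, -0.08, 0, 0],
    [1, 0, 0, 0, 0],
  ],
)

```text
time: 17.7
ee_pos: [0.5944, -0.073, 0.1568]
eef_rot: [0.997, -0.079, -0.008, 0.002]
ft_force: [-1.8, 2.1, 1.4]
width: 0.0281
```

```bash
python3 gap.py g6;python3 -c "
import cv2
a,b=[cv2.imread('pics/g%d.png'%k)[200:320,180:330] for k in (5,6)]
cv2.imwrite('pics/g56.png',cv2.resize(cv2.hconcat([a,b]),None,fx=2.6,fy=2.6))"
```

```text
{'xy': [256.7, 256.9], 'conf': 0.8} tcp along 0.017729445897921345 z 0.15678953310681784 w 0.028148953147948384 F [-1.7579  2.1421  1.4398] F along 1.851605308267263
```

View pics/g56.png

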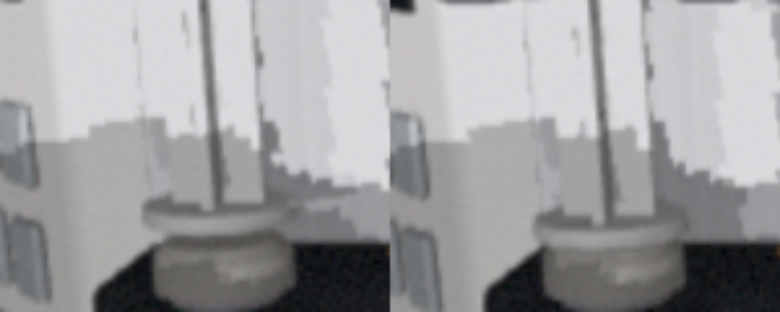

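g5 shows the disc edge meeting the pad's front rim. In g6 the disc (crop row 245) covers the rim (row 230), so the pad is in contact or has just begun to compress. One more small step, watching the force.

>>> carry_out(
  rows=[
    [1, 0, -0.06, 0, 0],
    [1, 0, 0, 0, 0],
  ],
)

```text
time: 17.97
ee_pos: [0.5946, -0.0718, 0.1568]
eef_rot: [0.997, -0.08, -0.008, 0.002]
ft_force: [-3.2, 1.0, 1.1]
width: 0.0283
```

```bash
python3 gap.py g7
python3 - <<'E'
import cv2,numpy as np
# column profile through disc/pad at 800-scale cols 235-265, rows 250-320
for k in range(3,8):
    a=cv2.cvtColor(cv2.imread(f'pics/g{k}.png'),cv2.COLOR_BGR2GRAY)[262:324,258:268].mean(1)
    print(k,a[::2].astype(int).tolist())
E
```

```text
{'xy': [255.5, 256.1], 'conf': 0.79} tcp along 0.018934940839007847 z 0.1567649287199298 w 0.02829141333915963 F [-3.2029  0.9643  1.0964] F along 0.4687156585065867
3 [130, 133, 129, 121, 113, 128, 156, 155, 149, 141, 131, 120, 111, 83, 83, 83, 84, 102, 120, 121, 123, 116, 106, 104, 102, 102, 101, 98, 91, 55, 21]
4 [123, 122, 127, 132, 132, 129, 120, 118, 147, 158, 151, 135, 110, 83, 83, 83, 84, 104, 121, 122, 125, 118, 106, 103, 101, 101, 102, 98, 91, 53, 21]
5 [125, 125, 124, 123, 124, 130, 133, 132, 126, 121, 118, 149, 156, 151, 117, 85, 83, 103, 119, 114, 115, 114, 109, 106, 100, 102, 102, 99, 92, 53, 24]
6 [130, 126, 125, 126, 124, 125, 124, 125, 131, 132, 131, 126, 115, 125, 154, 157, 147, 122, 117, 116, 116, 117, 111, 110, 101, 101, 102, 98, 90, 55, 19]
7 [131, 130, 126, 126, 126, 126, 124, 125, 124, 128, 134, 132, 127, 121, 118, 142, 159, 154, 141, 126, 117, 111, 111, 109, 108, 104, 100, 101, 95, 57, 23]
```

>>> carry_out(
  rows=[
    [1, 0, -0.06, 0, 0],
    [1, 0, 0, 0, 0],
  ],
)

```text
time: 18.23
ee_pos: [0.5947, -0.071, 0.1568]
eef_rot: [0.997, -0.08, -0.008, 0.003]
ft_force: [-2.6, -0.4, 1.1]
width: 0.0284
```

```bash
cat > prof.py <<'E'
import cv2,sys
a=cv2.cvtColor(cv2.imread(f'pics/{sys.argv[1]}.png'),cv2.COLOR_BGR2GRAY)[262:324,258:268].mean(1)
print(a[::2].astype(int).tolist())
E
python3 gap.py g8; python3 prof.py g8
```

```text
{'xy': [254.1, 255.3], 'conf': 0.75} tcp along 0.01975992185151107 z 0.1567872305449468 w 0.028350187946260003 F [-2.5886 -0.4493  1.0913] F along -0.8356803099247663
[130, 132, 131, 128, 126, 127, 127, 125, 125, 126, 129, 133, 131, 127, 121, 115, 140, 159, 154, 138, 103, 102, 106, 107, 101, 101, 101, 101, 99, 67, 25]
```

>>> carry_out(
  rows=[
    [1, 0, -0.05, 0, 0],
    [0.1, 0, 0, 0, 0],
    [0.1, 0, 0, 0, 0],
    [0.1, 0, 0, 0, 0],
    [-0.5, 0, 0, 0, 0],
    [-0.5, 0, 0, 0, 0],
  ],
)

```text
time: 18.83
ee_pos: [0.5951, -0.0706, 0.1557]
eef_rot: [0.997, -0.081, -0.008, 0.003]
ft_force: [0.5, -1.3, -3.1]
width: 0.0458
```

```bash
python3 gap.py g9; python3 prof.py g9
```

```text
{'xy': [256.5, 256.1], 'conf': 0.94} tcp along 0.020243928881833975 z 0.15574687117715438 w 0.04577499995975901 F [ 0.4943 -1.3077 -3.0816] F along -1.21790370077112
[131, 130, 131, 131, 127, 125, 126, 123, 121, 120, 122, 129, 131, 129, 121, 118, 109, 138, 156, 155, 141, 108, 105, 108, 108, 102, 101, 103, 102, 97, 64]
```

>>> carry_out(
  rows=[
    [-1, 0, 0, 0, 0],
    [-1, 0, 0, 0, 0],
    [-1, 0, 0, 0, 0],
    [-1, 0, 0, 0, 0],
    [-1, 0, 0, -0.4, 0],
    [-1, 0, 0, -1, 0],
    [-1, 0, 0, -1, 0],
    [-1, 0, 0, -1, 0],
    [-1, 0, 0, -0.5, 0],
    [-1, 0, 0, 0, 0],
  ],
)

```text
time: 19.77
ee_pos: [0.5968, -0.0679, 0.2823]
eef_rot: [0.997, -0.08, -0.008, 0.001]
ft_force: [-0.2, -0.9, -0.0]
width: 0.087
```

```bash
python3 gap.py g10
python3 - <<'E'
from h import *; 
np.set_printoptions(precision=4,suppress=True)
th=np.radians(-8.7); ey=np.array([-np.sin(th),np.cos(th)]); ex=np.array([np.cos(th),np.sin(th)])
c=cam("wrist"); im=camera("wrist")
for q,z in(("tabs_grip",.15),("pusher",0),("syringe",.095),("knob_grip",.155)):
    for k in pinpoint(q,"wrist")[:2]:
        p=atz("wrist",k["xy"],z,c)[:2]; print(q,k["conf"],k["xy"],"along",p@ey,"across",p@ex)
hsv=cv2.cvtColor(im,cv2.COLOR_BGR2HSV); m=cv2.inRange(hsv,(3,150,70),(14,255,255))
n,l,st,ct=cv2.connectedComponentsWithStats(m)
print(st[st[:,4]>80])
for k in range(1,n):
    if st[k,4]>80:
        x,y,w,h,_=st[k]; ys,xs=np.where(l==k); lo=ys>y+h*.5
        for nm,X,Y in(("tip",xs.min(),ys.max()),("tip",xs.max(),ys.max())): p=atz("wrist",(X,Y),.164,c)[:2]; print(k,p@ex,p@ey)
E
```

```text
{'xy': [258.5, 196.2], 'conf': 0.83} tcp along 0.02316323228206263 z 0.2822510186320413 w 0.08695615666104085 F [-0.2047 -0.9462 -0.0029] F along -0.9663070361647753
tabs_grip 0.95 [255.7, 196.4] along 0.021742695257931793 across 0.5971479883599006
tabs_grip 0.43 [381.3, 185.3] along 0.031072951300254836 across 0.7009530919603145
pusher 0.56 [240.0, 163.5] along 0.02406716675282343 across 0.5747189636710341
syringe 0.76 [200.7, 115.4] along 0.08624854405286098 across 0.5445842513255563
knob_grip 0.67 [267.9, 43.4] along 0.1389833868696062 across 0.6069088376058402
[[     0      0    512    384 193623]
 [   246     32     28     22    312]
 [   278     32     17     22    282]
 [   223    174     24     40    605]
 [   269    174     22     41    567]
 [   383    182     42     40    833]
 [   400    250     27     21    325]]
1 0.5911830693964597 0.1314397755518191
1 0.6104132501732458 0.1312689303825612
2 0.6139688203944538 0.13123734191216138
2 0.6253349663959783 0.13113636256308608
3 0.5708648549592622 0.011663582026748526
3 0.5894902446553798 0.011651383334755044
4 0.6080716481557682 0.010790647860076469
4 0.6250068098456945 0.010780544556798888
7 0.7000938000074675 0.004793638013296006
7 0.732896491450286 0.004787559660942145
20 0.7184030963610256 -0.038794230017270157
20 0.7400614122769544 -0.038732823179982764
```

Run:
```python
from h import *
np.set_printoptions(precision=4,suppress=True)
th=np.radians(-8.7); ey=np.array([-np.sin(th),np.cos(th)]); ex=np.array([np.cos(th),np.sin(th)])
c=cam("wrist"); im=cv2.cvtColor(camera("wrist"),cv2.COLOR_BGR2GRAY)
# intensity along the top of disc/pad (z=.107, syringe axis), mm in pump y
s0=.543
print([(round(a*1000),int(cv2.getRectSubPix(im,(3,1),tuple(map(float,proj("wrist",np.append(ex*s0+ey*a,.106),c)))).mean())) for a in np.arange(.022,.052,.001)])
s=read_state(); print(s["time"],s["ft_force"],np.abs(s["joint_vel"]).max())
close_job()
```

```text
[(22, 39), (23, 38), (24, 38), (25, 36), (26, 36), (27, 37), (28, 38), (29, 37), (30, 37), (31, 32), (32, 30), (33, 23), (34, 53), (35, 132), (36, 153), (37, 151), (38, 150), (39, 150), (40, 141), (41, 132), (42, 147), (43, 187), (44, 204), (45, 192), (46, 170), (47, 185), (48, 208), (49, 217), (50, 216), (51, 215)]
20.1667 [-0.578   0.4392 -0.5355] 0.006483167526206032
the job is handed in; nothing more can be done
```

The job is done and handed in at 20.2 s. No verdict was reported, and the contact forces on the barrel and plunger are estimates.

**Clamp:** I lifted the wing knob about 18 mm and swung the arm counter-clockwise until the torque rose at its stop. I then lowered it onto the barrel, where the downward pull on the wrist dropped from about 9 N to 3 N. The next picture showed the arm square across the barrel.

**Pusher:** I squeezed both tabs fully (28 mm over their outsides), slid the block about 65 mm to the plunger and let the tabs go.

**Last checks:**
- **Pad on plunger:** the images put the pad compressed about 2 to 3 mm, which would be about 3 to 4 N. The final profile, taken after release, showed pad and disc continuous with no gap. The wrist force was noisy, with about ±1 to 2 N of bias, so I used only its fall at contact (about 2.7 N over two steps).
- **Tabs:** they are apart again, but I measured 54 mm over their tops where about 50 mm was expected. I put that down to measurement error.
- **Clamp knob:** still across the barrel in the last view.
- **Robot:** the gripper is open and more than 100 mm above the tabs.

**Disagreements along the way:**
- The first grip on the knob sat about 6 mm high and was off-centre, reading 22 N sideways. I corrected it before lifting.
- The parked arm stood about 6° off the angle the text implied.
- The tabs were gripped about 12 mm higher than planned.

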